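# Snap the clip of a water filter shut with pliers

## Task

One of the two small counter-top water filters has had its cartridge changed and its steel band clip still stands open. Lift the snap pliers out of their wooden cradle by the head, lay them flat on the free worktop and let go, take them again by the two handles, and squeeze the open clip's two ears together between the jaws until the clip snaps fully shut. Work the clip with the pliers alone and keep the fingers off the filter, leave the other filter alone and the kitchen things standing where they are, and at the end lay the pliers flat on the worktop again, clear of the cradle and of both filters.

Things in the scene. Friction and masses are not known exactly. Their poses are not given: they have to be found in the camera images.
- pliers: Steel snap pliers, about 0.17 kg (varies), lying flat, sprung open. Origin under the pivot at the underside; +x points to the jaws, z up; centre of mass 50 mm behind the pivot. The frame belongs to the arm with the +y handle: as the other arm closes by the joint pliers_arm, the tool's middle line is turned by minus half that angle about z. Overall x -96 to +60 mm, 66 mm wide, 21 mm high.
- head (a point): Middle of the pliers' head at the pivot, 9 mm above their underside. The head is a steel block with parallel sides, 28 mm long (x), 30 mm wide (y), 18 mm high plus a 3 mm pivot cap; gripping it by its sides does not work the hinge. Axes as pliers.
- handles (a point): Point midway between the two dark rubber handles, 65 mm behind the pivot, 9 mm above the underside. Handles: 10 mm wide, 18 mm thick, x -36 to -96 mm. Width over their outer faces here: 66 mm at rest, 60 mm when parallel (spring pushes back with about 12 N each side), 38 mm when the jaws hold the shut clip (16 N plus up to 6 N from the clip).
- pads (a point): Point midway between the jaws' round pressing pads, 55 mm ahead of the pivot, 9 mm above the underside. Pads: upright, 10 mm in diameter, 1 to 17 mm above the underside. Gap between them: 32 mm at rest, 27 mm with the handles 60 mm wide, 9 mm at 38 mm, 4 mm at the stop.
- pliers_arm (a joint): how far the pliers are closed, rad: 0 fully open at rest, about 0.10 with the handles parallel, about 0.42 when the clip is pressed shut, stop at 0.5
- cradle: Fixed wooden trough round the pliers' handles, x -53 to +42 mm, 110 mm wide. Origin on the worktop under its middle; +x is the way the jaws point. Floor 22 mm above the worktop; side walls 14 mm thick, 82 mm apart, top at 55 mm; closed at -x, open at +x. The pivot lies 66 mm along +x, so the head stands out beyond it; the handles have 6 mm beside them and cannot be gripped there.
- filter_open: The filter to work on, fixed: white canister 68 mm across on a 90 mm foot, 126 mm tall with the steel nipple on top, a steel band clip round it 66 to 84 mm above the worktop. Origin at the centre of the underside, z up; the clip's two gaping ears point to its -x, the clip's hinge pin and a short steel pipe are at +x (to 46 mm).
- ears (a point): Where the jaw pads should press: midway between the open ears, 50 mm in front (-x) of the filter's axis, 75 mm above the worktop; axes as filter_open. Ears: upright plates at +y and -y, 4 mm thick, z 67 to 83 mm, filter x -34 to -60 mm; here 21 mm over their outer faces (12 mm gap), 9.5 mm when shut; they move symmetrically.
- clip (a joint): Swing of each clip half, rad: 0 open, 0.06 fully shut. The ears resist with about 7 N each; past 0.04 it snaps shut by itself and stays; let go before that, it springs open.
- filter_closed: the other filter, of the same make and size, fixed, with its clip already shut (ears together, 9.5 mm over both); origin and axes as for filter_open
- pepper_mill: wooden pepper mill, 58 mm across, 150 mm tall, origin at the centre of its underside; a bystander
- short_bottle: squat brown oil bottle with a short neck and cork, 72 mm across, 164 mm tall, origin at the centre of its underside; a bystander
- mushroom: brown mushroom, 49 mm across, 44 mm tall, origin at the centre of its underside; a bystander
- cup_ramekin: white ramekin, 73 mm across, 41 mm tall, origin at the centre of its underside; a bystander
- egg_cup: white egg cup, 47 mm across, 54 mm tall, origin at the centre of its underside; a bystander
- salt_mill: glass and steel salt mill, 44 mm across, 90 mm tall, origin at the centre of its underside; a bystander
- tumbler: small clear glass, 46 mm across, 59 mm tall, origin at the centre of its underside; a bystander
Mind the look-alikes: they are no part of the job. There is more than one size of the pliers; the one meant has the size given above.

How it is judged:
By the outcome, as a careful person would: the job done as asked, in the order asked, and still so for the second after the job is handed in, with the robot touching nothing.
It also fails if it takes over 64 s, if anything falls off the work surface, if the arm or the gripper's body presses on something with over 40 N, if the wrist force passes 120 N, or if a joint passes its speed limit or range.

## Robot

A 7-joint arm with a two-finger parallel gripper is mounted at the origin on a cart in front of the work surface, level with it; the furniture and walls round the work are solid. World frame = base frame: x ahead of the robot, y to its left, z up, the work surface at z = 0. Lengths are in m, angles in degrees, forces in N, time in s.
With the tool pointing down it reaches from about 0.425 to 0.875 m from the base axis. Payload 4.7 kg.
Tool frame: the origin (TCP) lies at the very end of the fingers, on their centre line; the grasp point (between the pads) lies 19 mm behind it; z points along the fingers, y is the line along which they close (so a half turn about z gives the same grasp; the last joint's range is limited). The gripper opens to 87 mm and grips with 3 to 60 N. Pads are 19 mm wide; open, the fingers measure 117 mm over their backs; the gripper's body (75 mm by 190 mm) begins 51 mm behind the grasp point.
Start: joints at [-66.744, 18.392, -4.016, 83.108, 1.295, 78.541, -3.26], TCP at [0.248, 0.601, 0.223] pointing down, gripper open.
Joint ranges: [-163.93, 163.93], [-17.29, 119.83], [-79.2, 71.16], [3.27, 140.29], [-89.18, 269.18], [5.43, 117.66], [-154.24, 154.24]. Speed limits (degrees/s): [147.25, 147.25, 180, 180, 180, 180, 180].

## Interface

Orientations are given as [roll, pitch, yaw] about the fixed x, y, z axes, in that order (R = Rz(yaw) Ry(pitch) Rx(roll)).
In Python, from cell import readout, optics, order gives the robot as it stands. The module is installed in compiled form; this text tells all that it offers.
- The arm moves only by the tool carry_out, never from a script. Its argument "plan" is a list of rows, each an object of numbers: "x", "y", "z": the shift along the tool's x, y, z in units of 50 cm (1.0 is 50 cm); "wx", "wy", "wz": the turn, a rotation vector about the tool's x, y, z in units of 30 degrees (1.0 is 30 degrees); "claw": the closure, from 0 (fully open) to 1 (shut). In form: [{"x": .., "y": .., "z": .., "wx": .., "wy": .., "wz": .., "claw": ..}, ...]. A call has 1 to 10 rows; each row is the pose to reach, as a shift and turn from the pose commanded when the call began, along the tool's axes at that moment; what a row does not reach only later rows make up. A row lasts 1/10 s, in which the tool goes at most 50 mm and 8.59 degrees, less where a joint would pass 70% of its speed; a pose out of reach is approached as far as the arm can. A call with a number of a shift or a turn outside -1 to 1 is refused whole. A call with a gripper value outside its range is refused whole. The fingers move at their own pace and stop on an object; the grip force is fixed at half the most. Time passes only in rows, so rows that repeat a pose let the fingers close. It gives the time, the measured TCP pose, the force, the opening and the grip force at its end, in the units of the state.
- readout.get_state(): the state, without advancing time (a new reading comes with each control period).
- optics.get_image(name): name is "scene" or "top" or "wrist"; returns a dict with "frame" (384x512x3 uint8, red, green, blue), "z_map" (384x512 float32, m along the optical axis (not along the pixel's ray), 0 where there is no reading), "fx", "fy", "cx", "cy" (pixels), "xyz" and "orientation" of the camera in the world; the wrist camera has in their place "hand_eye" (4x4, takes a point from camera to tool coordinates, whose origin is the TCP and whose axes are the flange's). Camera axes: x right, y up, looking along -z (the intrinsics and any distortion apply to the point x, -y, -z); pixel columns grow to the right and rows downward; lengths in m; the calibration is good to about 2 mm. The wrist camera is an equidistant fisheye: a pixel r from the principal point sees the ray r / f radians off the axis. A picture is of the moment at which its call begins: read the wrist's pose just before it.
- order.finish_job(): hands the job in; it is judged then, once.
The state is a dict: "time_s": time; "qpos": joint angles; "qd": joint speeds; "joint_efforts": joint torques, N m; "position": TCP position; "eef_rot": TCP orientation; "contact_force": force on the tool from outside, world axes, zero at the start; "wrist_torque": the same for the moment, N m; "opening": finger opening in m; "grip_force": force on a finger pad.
Only numpy, scipy, OpenCV 4.12 (cv2) and the standard library are available. Lean on these libraries where they do the work, as an engineer would, in place of code of your own. Each camera call takes 0.05 s, during which the arm holds its last target. There are 200 camera calls.

## Working session

There is one attempt and no reset: what is moved stays moved. The work goes in short steps, Python scripts to look and compute and a tool call to move; the robot and the scene stay as the last step left them, time stands still between calls to the robot, and variables do not carry over. Pictures are saved under pics/ and viewed, at most 10 in all, crops included, and the job is handed in when it is done.

Besides the shell and the picture viewer there is one more tool, called after "Emit:" in YAML: its name, and indented under it one key for each argument. carry_out: Moves the arm, as the interface text tells. Its arguments: {"type":"object","properties":{"plan":{"type":"array"}},"required":["plan"]}

```bash
mkdir -p pics; cat > h.py <<'E'
import numpy as np, cv2
from scipy.spatial.transform import Rotation as R
from cell import readout, optics, order
def grab(n):
    d=optics.get_image(n); np.savez(f'{n}.npz',**{k:np.array(v) for k,v in d.items()}); return d
def load(n): return np.load(f'{n}.npz')
def camR(o):
    o=np.array(o,float)
    return o if o.shape==(3,3) else R.from_euler('xyz',o,degrees=True).as_matrix()
def px2w(d,u,v,z=None):
    "by depth, or on plane z"
    r=np.array([(u-d['cx'])/d['fx'],-(v-d['cy'])/d['fy'],-1.]); C=camR(d['orientation']); p=np.array(d['xyz'])
    w=C@r
    s=(z-p[2])/w[2] if z is not None else d['z_map'][int(round(v)),int(round(u))]
    return p+s*w
def cloud(d):
    v,u=np.mgrid[:384,:512]; s=d['z_map']
    r=np.stack([(u-d['cx'])/d['fx'],-(v-d['cy'])/d['fy'],-np.ones_like(s)],-1)*s[...,None]
    return r@camR(d['orientation']).T+np.array(d['xyz'])
E
python3 - <<'E'
from h import *
for n in('scene','top'):
    d=grab(n); print(n,d['fx'],d['cx'],d['cy'],d['xyz'],d['orientation'],[k for k in d])
    cv2.imwrite(f'pics/{n}0.png',cv2.resize(d['frame'][:,:,::-1],(800,600),interpolation=cv2.INTER_CUBIC))
print(readout.get_state())
E
```

```text
scene 466.8634698285547 256.23210540881485 195.00401789257492 [-0.38261192  0.95827425  1.13464893] [  50.56425346    0.58092103 -134.2299155 ] ['frame', 'z_map', 'fx', 'fy', 'cx', 'cy', 'xyz', 'orientation']
top 423.4689818559509 255.63230677136542 190.81424054056345 [0.41763839 0.02306579 1.36989966] [  7.04952031   1.03052728 -90.72939557] ['frame', 'z_map', 'fx', 'fy', 'cx', 'cy', 'xyz', 'orientation']
{'time_s': 0.1, 'qpos': array([-66.74472257,  18.43485314,  -4.01584441,  83.16832094,
         1.29536328,  78.53958567,  -3.25811219]), 'qd': array([-0.04342027, -0.06964873, -0.02736422, -0.19844166, -0.02458575,
       -0.1653669 , -0.06765143]), 'joint_efforts': array([-3.90209216e-04, -4.92570841e+01, -4.05937890e-01, -3.13398206e+01,
       -6.38977136e-02,  3.94840585e-02,  6.54842597e-05]), 'position': array([0.24804997, 0.60027796, 0.22156687]), 'eef_rot': array([-1.79902492e+02,  5.66320589e-03,  1.57556588e+02]), 'contact_force': array([ 0.39519575, -0.3563464 ,  0.00196116]), 'wrist_torque': array([-0.02113338, -0.02900439,  0.01075556]), 'grip_force': 0.0, 'opening': 0.08720689816206867}
```

View pics/scene0.png

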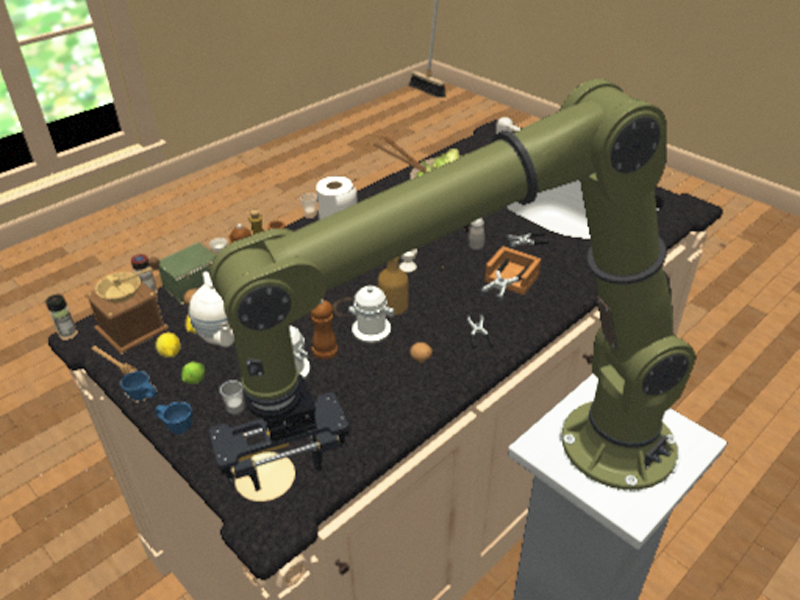

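View pics/top0.png

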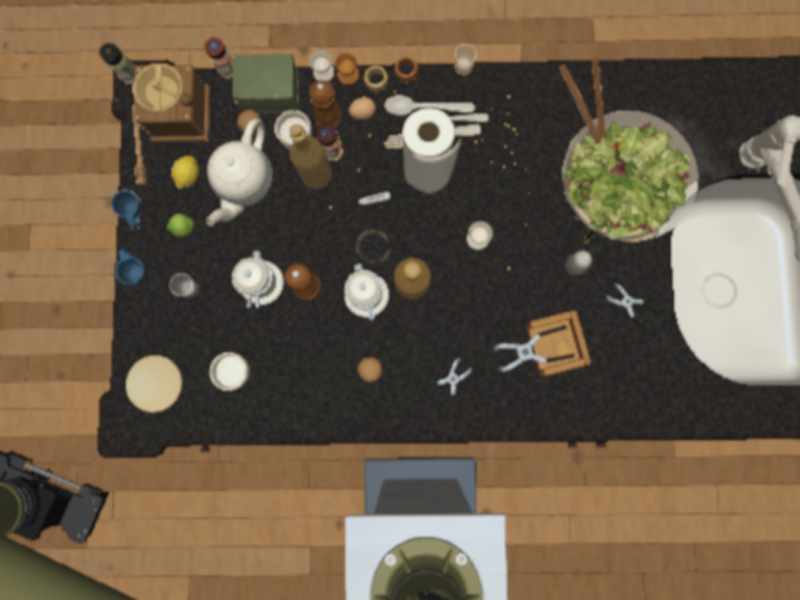

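The scene view shows the filters at (370,315) and (297,350, half hidden), and the cradle at (510,268). In the top view, the pliers candidates are the cradle pair (525,350), the small one at (455,377) and the small one at (627,300). I choose the cradle pair. The filters are at (257,280) and (367,292), and I'll check both in a crop.

```bash
python3 - <<'E'
from h import *
d=load('top'); f=d['frame'][:,:,::-1]
a=f[155:210,140:260]; b=f[190:250,275:385]   # rows, cols
A=cv2.resize(a,None,fx=6,fy=6,interpolation=cv2.INTER_CUBIC)[:300]
B=cv2.resize(b,None,fx=5,fy=5,interpolation=cv2.INTER_CUBIC)
c=np.zeros((600,720,3),np.uint8); c[:A.shape[0],:720]=A; c[300:600,:550]=B
cv2.imwrite('pics/crop1.png',c)
P=cloud(d)
def blob(r0,r1,c0,c1,zl,zh):
    q=P[r0:r1,c0:c1].reshape(-1,3); q=q[(q[:,2]>zl)&(q[:,2]<zh)]; return len(q),q.mean(0).round(4) if len(q) else None,q.min(0).round(3),q.max(0).round(3)
print('F1',blob(155,210,140,187,.1,.14)); print('F2',blob(165,210,215,252,.1,.14))
for n,(u,v) in dict(mill=(300,280),bottle=(412,277),mush=(369,369),ram=(229,371),egg=(479,235),salt=(577,262),tumb=(183,285),smallA=(455,377),smallB=(627,300),head=(525,351),cr=(565,345)).items():
    print(n,px2w(d,u*.64,v*.64).round(3))
z=P[220:280,100:150,2]; print('table z',np.median(z))
E
```

```text
F1 (417, array([0.6239, 0.3239, 0.1135]), array([0.594, 0.248, 0.1  ]), array([0.659, 0.368, 0.14 ]))
F2 (374, array([0.596 , 0.1152, 0.1111]), array([0.566, 0.082, 0.1  ]), array([0.63 , 0.149, 0.13 ]))
mill [0.608 0.231 0.134]
bottle [0.608 0.019 0.152]
mush [0.44  0.107 0.046]
ram [0.441 0.395 0.019]
egg [ 0.712 -0.121  0.03 ]
salt [ 0.644 -0.306  0.082]
tumb [0.62  0.495 0.017]
smallA [ 0.423 -0.066  0.013]
smallB [ 0.574 -0.42   0.018]
head [ 0.472 -0.204  0.042]
cr [ 0.484 -0.289  0.024]
table z 0.0018015425573025823
```

View pics/crop1.png

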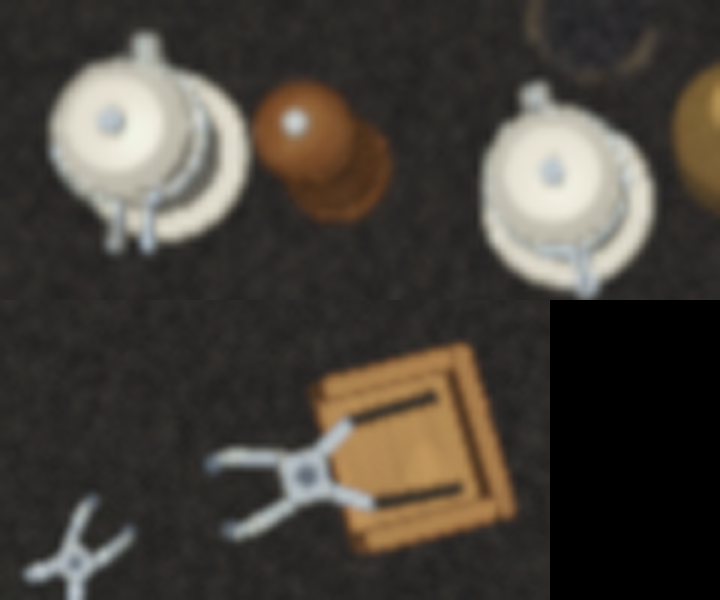

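The left filter (crop (117,225) and (150,225): two gaping ears) is the open one. The right one's ears are together at (585,270). The crop also confirms the big cradle pliers: pivot (308,475), pads (212,463) and (232,533).

```bash
python3 - <<'E'
from h import *
d=load('top'); P=cloud(d)
raw=lambda u,v,u0,v0,k:(u0+(u+.5)/k-.5,v0+(v+.5)/k-.5)
pv=px2w(d,*raw(308,175,275,190,5),z=.043); a=px2w(d,*raw(212,163,275,190,5),z=.039); b=px2w(d,*raw(232,233,275,190,5),z=.039)
m=(a+b)/2; print('top pivot',pv,'pads',a,b,'yaw',np.degrees(np.arctan2(*(m-pv)[1::-1])),np.linalg.norm((m-pv)[:2]),np.linalg.norm(a-b))
# scene view of head: project & crop cloud
for n in('top','scene'):
    D=load(n);Q=cloud(D).reshape(-1,3)
    s=(np.abs(Q[:,0]-pv[0])<.016)&(np.abs(Q[:,1]-pv[1])<.016)&(Q[:,2]>.03)&(Q[:,2]<.06)
    print(n,s.sum(),Q[s].mean(0),np.percentile(Q[s,2],[20,50,80]))
    # cradle walls
    s=(np.abs(Q[:,0]-.485)<.1)&(np.abs(Q[:,1]+.28)<.09)&(Q[:,2]>.049)&(Q[:,2]<.065)
    r=cv2.minAreaRect((Q[s,:2]*1000).astype(np.float32)); print(' cradle',r, np.median(Q[s,2]))
    # filter cylinders top
    for c in((.63,.325),(.597,.115)):
        s=(np.hypot(Q[:,0]-c[0],Q[:,1]-c[1])<.06)&(Q[:,2]>.088)&(Q[:,2]<.14)
        print(' F',s.sum(),Q[s].min(0).round(3),Q[s].max(0).round(3))
        s=(np.hypot(Q[:,0]-c[0],Q[:,1]-c[1])<.06)&(Q[:,2]>.119)&(Q[:,2]<.14)
        print('  nipple',s.sum(),Q[s].mean(0).round(4))
# ears by top pix at z=.083 : bottoms of crop marks
for u,v in((117,248),(150,247),(120,205),(152,195),(145,40),(110,120)): print(u,v,px2w(d,*raw(u,v,140,155,6),z=.126 if v==120 else .083).round(4))
C=camR(d['orientation'])
S=load('scene');w=(np.array([pv[0],pv[1],.043])-S['xyz'])@camR(S['orientation']);print('scene px head',S['cx']-S['fx']*w[0]/w[2],S['cy']+S['fy']*w[1]/w[2])
E
```

```text
top pivot [ 0.47220776 -0.20489202  0.043     ] pads [ 0.48067495 -0.14594591  0.039     ] [ 0.43694491 -0.15705574  0.039     ] yaw 104.08676684035049 0.055046536194960444 0.04511922500871935
top 90 [ 0.47266577 -0.20325714  0.04029172] [0.03760624 0.04055621 0.0429615 ]
 cradle ((489.5896911621094, -271.2582702636719), (109.73204803466797, 94.78825378417969), 14.06054401397705) 0.05423680213705828
 F 403 [0.586 0.297 0.088] [0.661 0.368 0.13 ]
  nipple 24 [0.6266 0.3345 0.1242]
 F 407 [0.561 0.082 0.088] [0.635 0.15  0.13 ]
  nipple 23 [0.5956 0.1157 0.1242]
scene 40 [ 0.46886686 -0.20114574  0.03828172] [0.03513518 0.03814124 0.04200358]
 cradle ((486.4237976074219, -269.6324462890625), (111.86038208007812, 96.74813079833984), 11.614834785461426) 0.05332716016249306
 F 70 [0.588 0.267 0.089] [0.627 0.344 0.124]
  nipple 1 [0.6183 0.2668 0.124 ]
 F 229 [0.558 0.088 0.088] [0.623 0.153 0.128]
  nipple 13 [0.5935 0.1183 0.123 ]
117 248 [0.5657 0.3409 0.083 ]
150 247 [0.566  0.3239 0.083 ]
120 205 [0.5879 0.3397 0.083 ]
152 195 [0.5928 0.3233 0.083 ]
145 40 [0.6737 0.328  0.083 ]
110 120 [0.625  0.3347 0.126 ]
scene px head 320.9226609986758 178.52420523163528
```

```bash
cat >> h.py <<'E'
def go(xyz,yaw,p0=None,rot0=None):
    "shift/turn in tool units to a tool-down pose; from measured pose or given commanded pose"
    s=readout.get_state(); p=np.array(s['position'] if p0 is None else p0)
    A=R.from_euler('xyz',s['eef_rot'] if rot0 is None else rot0,degrees=True); B=R.from_euler('xyz',[180,0,yaw],degrees=True)
    print('meas',np.round(s['position'],4),np.round(s['eef_rot'],2),'op',round(s['opening'],4),'F',np.round(s['contact_force'],1))
    print('go',np.round(A.inv().apply(np.array(xyz)-p)/.5,4),np.round((A.inv()*B).as_rotvec(degrees=True)/30,4))
E
python3 -c "
from h import *
go([.50,.20,.26],131,[.248,.601,.223],[180,0,157.56])
go([.4725,-.205,.2],104,[.50,.20,.26],[180,0,131])"
```

```text
meas [0.248  0.6003 0.2216] [-1.7990e+02  1.0000e-02  1.5756e+02] op 0.0872 F [ 0.4 -0.4  0. ]
go [-0.772  -0.5489 -0.074 ] [ 0.     -0.      0.8853]
meas [0.248  0.6003 0.2216] [-1.7990e+02  1.0000e-02  1.5756e+02] op 0.0872 F [ 0.4 -0.4  0. ]
go [-0.5752 -0.5729  0.12  ] [ 0.  -0.   0.9]
```

Emit:
carry_out:
  plan:
    - {"x":-0.1,"y":-0.07,"z":-0.074,"wz":0.1}
    - {"x":-0.77,"y":-0.55,"z":-0.074,"wz":0.885}
    - {"x":-0.77,"y":-0.55,"z":-0.074,"wz":0.885}
    - {"x":-0.77,"y":-0.55,"z":-0.074,"wz":0.885}
    - {"x":-0.77,"y":-0.55,"z":-0.074,"wz":0.885}
    - {"x":-0.77,"y":-0.55,"z":-0.074,"wz":0.885}
    - {"x":-0.77,"y":-0.55,"z":-0.074,"wz":0.885}
    - {"x":-0.77,"y":-0.55,"z":-0.074,"wz":0.885}
    - {"x":-0.77,"y":-0.55,"z":-0.074,"wz":0.885}
    - {"x":-0.77,"y":-0.55,"z":-0.074,"wz":0.885}

```text
validation failed for argument at $.pl...
```

Emit:
carry_out:
  plan:
    - {"x":-0.575,"y":-0.573,"z":0.12,"wz":0.9}
    - {"x":-0.575,"y":-0.573,"z":0.12,"wz":0.9}
    - {"x":-0.575,"y":-0.573,"z":0.12,"wz":0.9}
    - {"x":-0.575,"y":-0.573,"z":0.12,"wz":0.9}
    - {"x":-0.575,"y":-0.573,"z":0.12,"wz":0.9}
    - {"x":-0.575,"y":-0.573,"z":0.12,"wz":0.9}
    - {"x":-0.575,"y":-0.573,"z":0.12,"wz":0.9}
    - {"x":-0.575,"y":-0.573,"z":0.12,"wz":0.9}
    - {"x":-0.575,"y":-0.573,"z":0.12,"wz":0.9}
    - {"x":-0.575,"y":-0.573,"z":0.12,"wz":0.9}

```text
validation failed for argument at $.pl...
```

Emit:
carry_out:
  plan:
    - {"x":-0.1,"y":-0.07,"z":-0.074,"wx":0,"wy":0,"wz":0.1,"claw":0}
    - {"x":-0.77,"y":-0.55,"z":-0.074,"wx":0,"wy":0,"wz":0.885,"claw":0}
    - {"x":-0.77,"y":-0.55,"z":-0.074,"wx":0,"wy":0,"wz":0.885,"claw":0}
    - {"x":-0.77,"y":-0.55,"z":-0.074,"wx":0,"wy":0,"wz":0.885,"claw":0}
    - {"x":-0.77,"y":-0.55,"z":-0.074,"wx":0,"wy":0,"wz":0.885,"claw":0}
    - {"x":-0.77,"y":-0.55,"z":-0.074,"wx":0,"wy":0,"wz":0.885,"claw":0}
    - {"x":-0.77,"y":-0.55,"z":-0.074,"wx":0,"wy":0,"wz":0.885,"claw":0}
    - {"x":-0.77,"y":-0.55,"z":-0.074,"wx":0,"wy":0,"wz":0.885,"claw":0}
    - {"x":-0.77,"y":-0.55,"z":-0.074,"wx":0,"wy":0,"wz":0.885,"claw":0}
    - {"x":-0.77,"y":-0.55,"z":-0.074,"wx":0,"wy":0,"wz":0.885,"claw":0}

```text
time_s: 1.1
position: [0.5008, 0.1949, 0.2596]
eef_rot: [-180.0, 0.1, 130.7]
contact_force: [-0.1, 1.3, -0.1]
opening: 0.0866
grip_force: 0.0
```

Emit:
carry_out:
  plan:
    - {"x":-0.1,"y":-0.1,"z":0.02,"wx":0,"wy":0,"wz":0.15,"claw":0}
    - {"x":-0.575,"y":-0.573,"z":0.12,"wx":0,"wy":0,"wz":0.9,"claw":0}
    - {"x":-0.575,"y":-0.573,"z":0.12,"wx":0,"wy":0,"wz":0.9,"claw":0}
    - {"x":-0.575,"y":-0.573,"z":0.12,"wx":0,"wy":0,"wz":0.9,"claw":0}
    - {"x":-0.575,"y":-0.573,"z":0.12,"wx":0,"wy":0,"wz":0.9,"claw":0}
    - {"x":-0.575,"y":-0.573,"z":0.12,"wx":0,"wy":0,"wz":0.9,"claw":0}
    - {"x":-0.575,"y":-0.573,"z":0.12,"wx":0,"wy":0,"wz":0.9,"claw":0}
    - {"x":-0.575,"y":-0.573,"z":0.12,"wx":0,"wy":0,"wz":0.9,"claw":0}
    - {"x":-0.575,"y":-0.573,"z":0.12,"wx":0,"wy":0,"wz":0.9,"claw":0}
    - {"x":-0.575,"y":-0.573,"z":0.12,"wx":0,"wy":0,"wz":0.9,"claw":0}

```text
time_s: 2.1
position: [0.4703, -0.2075, 0.1991]
eef_rot: [-179.9, -0.0, 103.7]
contact_force: [-0.6, 0.7, 0.3]
opening: 0.087
grip_force: 0.0
```

```bash
cat >> h.py <<'E'
def wgrab(tag):
    s=readout.get_state(); d=optics.get_image('wrist')
    np.savez(f'{tag}.npz',pos=s['position'],rot=s['eef_rot'],**{k:np.array(v) for k,v in d.items()}); return np.load(f'{tag}.npz')
def w_w(d,u,v,z=None):
    "wrist pixel(s) to world, by depth or plane z"
    u=np.asarray(u,float);v=np.asarray(v,float)
    x=(u-d['cx'])/d['fx'];y=(v-d['cy'])/d['fy'];t=np.hypot(x,y);k=np.sin(t)/np.maximum(t,1e-9)
    r=np.stack([x*k,-y*k,-np.cos(t)],-1)
    H=d['hand_eye'];T=R.from_euler('xyz',d['rot'],degrees=True).as_matrix()
    o=T@H[:3,3]+d['pos'];w=r@(T@H[:3,:3]).T
    if z is None: s=d['z_map'][np.round(v).astype(int),np.round(u).astype(int)]/np.cos(t)
    else: s=(z-o[2])/w[...,2]
    return o+w*np.asarray(s)[...,None]
def w_cloud(d):
    v,u=np.mgrid[:384,:512]; return w_w(d,u,v)
E
python3 - <<'E'
from h import *
d=wgrab('w1'); print(d['fx'],d['cx'],d['cy'],d['hand_eye'].round(3).tolist(),d['pos'],d['rot'])
cv2.imwrite('pics/w1.png',cv2.resize(d['frame'][:,:,::-1],(800,600),interpolation=cv2.INTER_CUBIC))
Q=w_cloud(d).reshape(-1,3)
s=(np.abs(Q[:,0]-.485)<.1)&(np.abs(Q[:,1]+.28)<.09)&(Q[:,2]>.049)&(Q[:,2]<.062)
print(cv2.minAreaRect((Q[s,:2]*1000).astype(np.float32)),np.median(Q[s,2]),s.sum())
s=(np.hypot(Q[:,0]-.4725,Q[:,1]+.205)<.014)&(Q[:,2]>.03)&(Q[:,2]<.06); print(s.sum(),np.percentile(Q[s,2],[10,50,90]))
S=grab('scene')
cv2.imwrite('pics/scene1.png',cv2.resize(S['frame'][150:300,110:310,::-1],(800,600),interpolation=cv2.INTER_CUBIC))
E
```

```text
297.3186396354542 253.47876099562546 188.90132948925054 [[-0.0, 0.957, 0.288, 0.079], [1.0, 0.0, -0.001, -0.0], [-0.001, 0.288, -0.957, -0.162], [0.0, 0.0, 0.0, 1.0]] [ 0.47034409 -0.20747908  0.19906498] [-1.79932016e+02 -2.24486187e-03  1.03714322e+02]
((488.56842041015625, -266.1448059082031), (110.59661865234375, 82.69790649414062), 14.120793342590332) 0.05416659798209855 1553
488 [0.03869117 0.03998765 0.04291477]
```

View pics/w1.png

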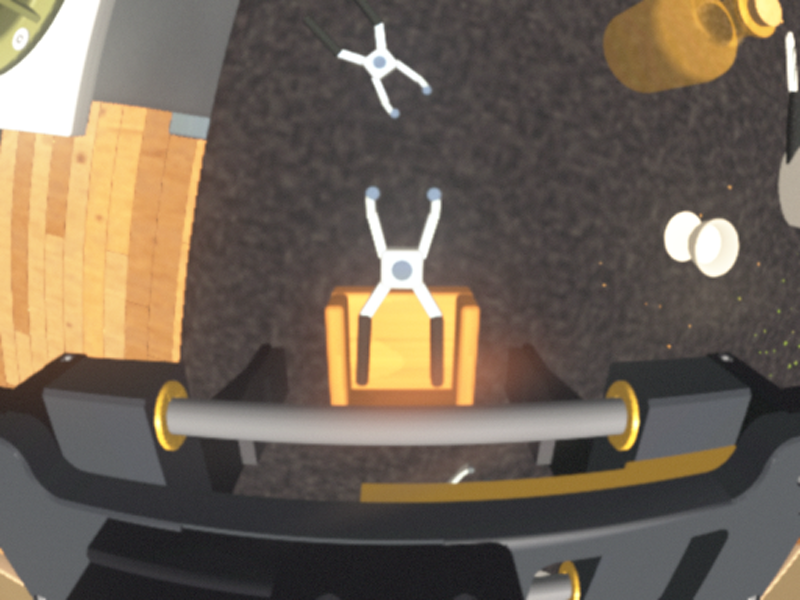

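View pics/scene1.png

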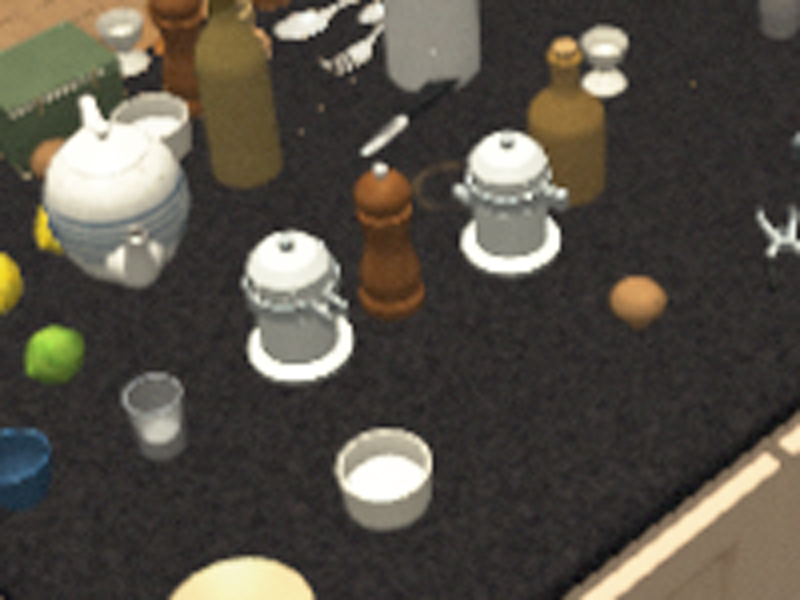

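Wrist picture: pivot at (402,270), pads at (372,193) and (434,193), cradle behind. Scene crop: the open filter at (295,300), with its surroundings free towards the ramekin (385,475).

```bash
python3 - <<'E'
from h import *
d=np.load('w1.npz'); k=lambda u:(u+.5)*.64-.5
p=w_w(d,k(402),k(270),.043); a=w_w(d,k(372),k(193),.039); b=w_w(d,k(434),k(193),.039); m=(a+b)/2
print(p,a,b,np.degrees(np.arctan2(*(m-p)[1::-1])),np.linalg.norm((m-p)[:2]),np.linalg.norm(a-b)); print(w_w(d,k(402),k(270)),w_w(d,k(402),k(255)))
go([.472,-.2055,.06],104,[.4725,-.205,.2],[180,0,104])
go([.472,-.2055,.013],104,[.4725,-.205,.2],[180,0,104])
go([.472,-.2055,.013],104)
D=load('scene');Q=cloud(D).reshape(-1,3)
for c in((.63,.33),(.597,.115)):
    s=(np.hypot(Q[:,0]-c[0],Q[:,1]-c[1])<.06)&(Q[:,2]>.119)&(Q[:,2]<.14); print('nip',s.sum(),Q[s].mean(0))
E
```

```text
[ 0.47374617 -0.20458939  0.043     ] [ 0.44078665 -0.15713559  0.039     ] [ 0.4823601  -0.14690631  0.039     ] 103.03766774574694 0.053959408639627456 0.0428134366158542
[ 0.47383253 -0.20487898  0.04175498] [ 0.47133111 -0.19467316  0.04018641]
meas [ 0.4717 -0.2038  0.1993] [-1.7999e+02 -6.0000e-02  1.0408e+02] op 0.0867 F [ 0.1  0.1 -0.3]
go [-0.0007 -0.0012  0.28  ] [0. 0. 0.]
meas [ 0.4717 -0.2038  0.1993] [-1.7999e+02 -6.0000e-02  1.0408e+02] op 0.0867 F [ 0.1  0.1 -0.3]
go [-0.0007 -0.0012  0.374 ] [0. 0. 0.]
meas [ 0.4717 -0.2038  0.1993] [-1.7999e+02 -6.0000e-02  1.0408e+02] op 0.0867 F [ 0.1  0.1 -0.3]
go [-3.900e-03 -3.000e-04  3.726e-01] [-0.0003 -0.0021  0.0026]
nip 12 [0.62200685 0.33768422 0.12390453]
nip 9 [0.59518878 0.117533   0.12375597]
```

Emit:
carry_out:
  plan:
    - {"x":0,"y":0,"z":0.1,"wx":0,"wy":0,"wz":0,"claw":0}
    - {"x":0,"y":0,"z":0.2,"wx":0,"wy":0,"wz":0,"claw":0}
    - {"x":0,"y":0,"z":0.28,"wx":0,"wy":0,"wz":0,"claw":0}
    - {"x":0,"y":-0.001,"z":0.34,"wx":0,"wy":0,"wz":0,"claw":0}
    - {"x":0,"y":-0.001,"z":0.374,"wx":0,"wy":0,"wz":0,"claw":0}
    - {"x":0,"y":-0.001,"z":0.374,"wx":0,"wy":0,"wz":0,"claw":0}
    - {"x":0,"y":-0.001,"z":0.374,"wx":0,"wy":0,"wz":0,"claw":0.5}
    - {"x":0,"y":-0.001,"z":0.374,"wx":0,"wy":0,"wz":0,"claw":0.8}
    - {"x":0,"y":-0.001,"z":0.374,"wx":0,"wy":0,"wz":0,"claw":0.8}
    - {"x":0,"y":-0.001,"z":0.374,"wx":0,"wy":0,"wz":0,"claw":0.8}

```text
time_s: 3.2
position: [0.4718, -0.2054, 0.0135]
eef_rot: [179.9, 0.0, 104.0]
contact_force: [-0.3, 0.6, 0.6]
opening: 0.0627
grip_force: 0.0
```

Emit:
carry_out:
  plan:
    - {"x":0,"y":0,"z":0,"wx":0,"wy":0,"wz":0,"claw":1}
    - {"x":0,"y":0,"z":0,"wx":0,"wy":0,"wz":0,"claw":1}
    - {"x":0,"y":0,"z":0,"wx":0,"wy":0,"wz":0,"claw":1}
    - {"x":0,"y":0,"z":0,"wx":0,"wy":0,"wz":0,"claw":1}
    - {"x":0,"y":0,"z":0,"wx":0,"wy":0,"wz":0,"claw":1}
    - {"x":0,"y":0,"z":0,"wx":0,"wy":0,"wz":0,"claw":1}
    - {"x":0,"y":0,"z":0,"wx":0,"wy":0,"wz":0,"claw":1}
    - {"x":0,"y":0,"z":0,"wx":0,"wy":0,"wz":0,"claw":1}

```text
time_s: 4.0
position: [0.471, -0.2054, 0.0126]
eef_rot: [180.0, -0.0, 104.0]
contact_force: [0.3, 0.2, 1.4]
opening: 0.0328
grip_force: 28.8
```

```bash
python3 -c "
from h import *
W=[([.4725,-.205,.013],104),([.4725,-.205,.13],104),([.5,-.06,.13],75),([.5,.1,.13],46),([.48,.25,.13],17),([.48,.25,.05],0)]
for a,b in zip(W,W[1:]): go(*b,a[0],[180,0,a[1]])" | grep go
```

```text
go [ 0.     0.    -0.234] [0. 0. 0.]
go [0.2681 0.1235 0.    ] [ 0.     -0.      0.9667]
go [ 0.3091 -0.0828 -0.    ] [ 0.     -0.      0.9667]
go [ 0.188  -0.2372 -0.    ] [-0.     -0.      0.9667]
go [ 0.   -0.    0.16] [ 0.     -0.      0.5667]
```

Emit:
carry_out:
  plan:
    - {"x":0,"y":0,"z":-0.02,"wx":0,"wy":0,"wz":0,"claw":1}
    - {"x":0,"y":0,"z":-0.05,"wx":0,"wy":0,"wz":0,"claw":1}
    - {"x":0,"y":0,"z":-0.1,"wx":0,"wy":0,"wz":0,"claw":1}
    - {"x":0,"y":0,"z":-0.15,"wx":0,"wy":0,"wz":0,"claw":1}
    - {"x":0,"y":0,"z":-0.2,"wx":0,"wy":0,"wz":0,"claw":1}
    - {"x":0,"y":0,"z":-0.234,"wx":0,"wy":0,"wz":0,"claw":1}

```text
time_s: 4.6
position: [0.4715, -0.2062, 0.1325]
eef_rot: [179.8, 0.1, 104.0]
contact_force: [-0.1, 0.8, -0.6]
opening: 0.0325
grip_force: 28.9
```

Emit:
carry_out:
  plan:
    - {"x":0.05,"y":0.025,"z":0,"wx":0,"wy":0,"wz":0.2,"claw":1}
    - {"x":0.12,"y":0.06,"z":0,"wx":0,"wy":0,"wz":0.45,"claw":1}
    - {"x":0.2,"y":0.09,"z":0,"wx":0,"wy":0,"wz":0.7,"claw":1}
    - {"x":0.268,"y":0.124,"z":0,"wx":0,"wy":0,"wz":0.967,"claw":1}

```text
time_s: 5.0
position: [0.4986, -0.0595, 0.1309]
eef_rot: [179.9, -0.1, 74.7]
contact_force: [0.5, -0.1, -1.4]
opening: 0.0322
grip_force: 28.9
```

Emit:
carry_out:
  plan:
    - {"x":0.08,"y":-0.02,"z":0,"wx":0,"wy":0,"wz":0.25,"claw":1}
    - {"x":0.16,"y":-0.04,"z":0,"wx":0,"wy":0,"wz":0.5,"claw":1}
    - {"x":0.24,"y":-0.06,"z":0,"wx":0,"wy":0,"wz":0.75,"claw":1}
    - {"x":0.309,"y":-0.083,"z":0,"wx":0,"wy":0,"wz":0.967,"claw":1}

```text
time_s: 5.4
position: [0.4987, 0.1012, 0.1309]
eef_rot: [180.0, -0.1, 45.8]
contact_force: [0.8, -0.4, -1.7]
opening: 0.0327
grip_force: 28.9
```

Emit:
carry_out:
  plan:
    - {"x":0.05,"y":-0.06,"z":0,"wx":0,"wy":0,"wz":0.25,"claw":1}
    - {"x":0.1,"y":-0.12,"z":0,"wx":0,"wy":0,"wz":0.5,"claw":1}
    - {"x":0.15,"y":-0.18,"z":0,"wx":0,"wy":0,"wz":0.75,"claw":1}
    - {"x":0.188,"y":-0.237,"z":0,"wx":0,"wy":0,"wz":0.967,"claw":1}
    - {"x":0.188,"y":-0.237,"z":0,"wx":0,"wy":0,"wz":0.967,"claw":1}

```text
time_s: 5.9
position: [0.4765, 0.2554, 0.1306]
eef_rot: [-179.9, -0.1, 17.4]
contact_force: [-0.0, -0.0, -1.2]
opening: 0.0326
grip_force: 28.9
```

Emit:
carry_out:
  plan:
    - {"x":0,"y":0,"z":0.04,"wx":0,"wy":0,"wz":0.2,"claw":1}
    - {"x":0,"y":0,"z":0.08,"wx":0,"wy":0,"wz":0.4,"claw":1}
    - {"x":0,"y":0,"z":0.12,"wx":0,"wy":0,"wz":0.567,"claw":1}
    - {"x":0,"y":0,"z":0.15,"wx":0,"wy":0,"wz":0.567,"claw":1}
    - {"x":0,"y":0,"z":0.16,"wx":0,"wy":0,"wz":0.567,"claw":1}
    - {"x":0,"y":0,"z":0.16,"wx":0,"wy":0,"wz":0.567,"claw":1}

```text
time_s: 6.5
position: [0.4783, 0.2487, 0.0494]
eef_rot: [180.0, 0.0, 0.1]
contact_force: [0.2, -0.5, -1.4]
opening: 0.0323
grip_force: 28.9
```

```bash
python3 - <<'E'
from h import *
go([.48,.25,.0],0)
d=wgrab('w2'); S=grab('scene'); T=grab('top')
c=np.vstack([cv2.resize(d['frame'][:,:,::-1],(400,300)),np.zeros((300,400,3),np.uint8)])
c=np.hstack([c,np.vstack([cv2.resize(S['frame'][170:290,120:280,::-1],(400,300),interpolation=cv2.INTER_CUBIC),cv2.resize(T['frame'][150:270,130:290,::-1],(400,300),interpolation=cv2.INTER_CUBIC)])])
cv2.imwrite('pics/c2.png',c)
Q=w_cloud(d).reshape(-1,3)
s=(np.abs(Q[:,0]-.525)<.02)&(np.abs(Q[:,1]-.25)<.05)&(Q[:,2]>.02)&(Q[:,2]<.1); print(s.sum(),Q[s].mean(0),np.percentile(Q[s,2],[10,50,90]))
E
```

```text
meas [0.4783 0.2487 0.0494] [1.7996e+02 3.0000e-02 9.0000e-02] op 0.0323 F [ 0.2 -0.5 -1.4]
go [ 0.0035 -0.0028  0.0989] [0.0014 0.0009 0.0031]
2378 [0.52220867 0.24871069 0.07610979] [0.06981791 0.07679278 0.08015493]
```

View pics/c2.png

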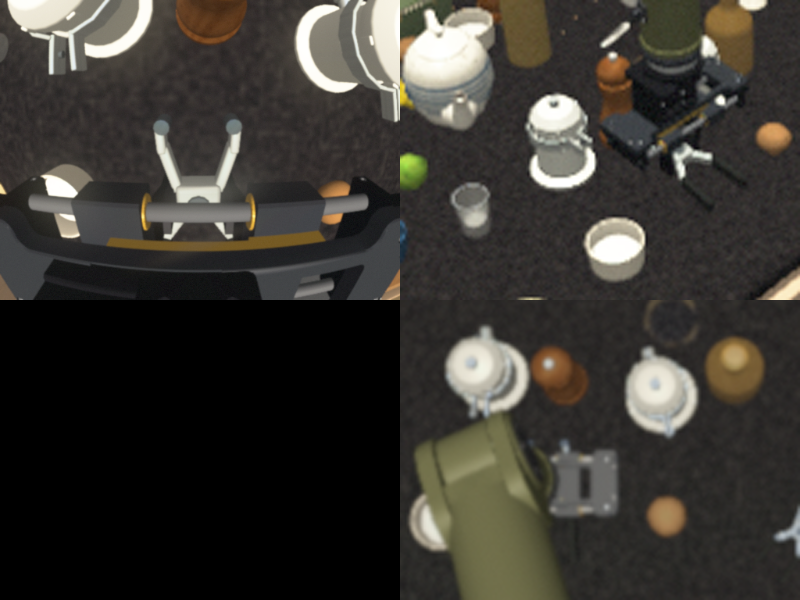

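The composite shows the pliers held level, with pads at (162,127) and (234,127) in the wrist view, and free worktop beneath. The fingertips hang about 9 mm below the pliers' underside, so I'll lower the tips to just above the worktop and let go from there.

Emit:
carry_out:
  plan:
    - {"x":0,"y":0,"z":0.03,"wx":0,"wy":0,"wz":0,"claw":1}
    - {"x":0,"y":0,"z":0.06,"wx":0,"wy":0,"wz":0,"claw":1}
    - {"x":0,"y":0,"z":0.08,"wx":0,"wy":0,"wz":0,"claw":1}
    - {"x":0,"y":0,"z":0.09,"wx":0,"wy":0,"wz":0,"claw":1}
    - {"x":0,"y":0,"z":0.096,"wx":0,"wy":0,"wz":0,"claw":1}
    - {"x":0,"y":0,"z":0.096,"wx":0,"wy":0,"wz":0,"claw":1}

```text
time_s: 7.25
position: [0.4784, 0.249, 0.0013]
eef_rot: [180.0, 0.0, 0.0]
contact_force: [0.2, 0.1, -0.8]
opening: 0.0325
grip_force: 28.9
```

Emit:
carry_out:
  plan:
    - {"x":0,"y":0,"z":0,"wx":0,"wy":0,"wz":0,"claw":0.3}
    - {"x":0,"y":0,"z":0,"wx":0,"wy":0,"wz":0,"claw":0}
    - {"x":0,"y":0,"z":0,"wx":0,"wy":0,"wz":0,"claw":0}
    - {"x":0,"y":0,"z":0,"wx":0,"wy":0,"wz":0,"claw":0}
    - {"x":0,"y":0,"z":0,"wx":0,"wy":0,"wz":0,"claw":0}
    - {"x":0,"y":0,"z":0,"wx":0,"wy":0,"wz":0,"claw":0}
    - {"x":0,"y":0,"z":0,"wx":0,"wy":0,"wz":0,"claw":0}

```text
time_s: 7.95
position: [0.4784, 0.2493, 0.0016]
eef_rot: [-180.0, -0.0, 0.0]
contact_force: [0.7, -0.2, -0.9]
opening: 0.0805
grip_force: 0.0
```

Emit:
carry_out:
  plan:
    - {"x":0,"y":0,"z":0,"wx":0,"wy":0,"wz":0,"claw":0}
    - {"x":0,"y":0,"z":0,"wx":0,"wy":0,"wz":0,"claw":0}
    - {"x":0,"y":0,"z":-0.05,"wx":0,"wy":0,"wz":0,"claw":0}
    - {"x":0,"y":0,"z":-0.14,"wx":0,"wy":0,"wz":0,"claw":0}
    - {"x":-0.08,"y":0,"z":-0.24,"wx":0,"wy":0,"wz":0,"claw":0}
    - {"x":-0.12,"y":0,"z":-0.34,"wx":0,"wy":0,"wz":0,"claw":0}
    - {"x":-0.13,"y":0,"z":-0.4,"wx":0,"wy":0,"wz":0,"claw":0}
    - {"x":-0.13,"y":0,"z":-0.4,"wx":0,"wy":0,"wz":0,"claw":0}

```text
time_s: 8.75
position: [0.4151, 0.2518, 0.2083]
eef_rot: [-179.5, -0.5, 0.1]
contact_force: [1.1, 0.1, -0.1]
opening: 0.087
grip_force: 0.0
```

```bash
python3 - <<'E'
from h import *
s=readout.get_state();print(s['time_s'],s['position'],s['eef_rot'])
d=wgrab('w3'); 
cv2.imwrite('pics/w3.png',cv2.resize(d['frame'][:,:,::-1],(800,600),interpolation=cv2.INTER_CUBIC))
Q=w_cloud(d).reshape(-1,3)
s=(np.abs(Q[:,0]-.5)<.1)&(np.abs(Q[:,1]-.25)<.06)&(Q[:,2]>.007)&(Q[:,2]<.04); print(s.sum(),Q[s].min(0),Q[s].max(0),np.percentile(Q[s,2],[10,50,90]))
E
```

```text
8.75 [0.41508625 0.25179583 0.20828821] [-1.79479024e+02 -4.57430167e-01  1.22908084e-01]
2405 [0.40005182 0.21432256 0.00702644] [0.5999888  0.30998646 0.0399001 ] [0.01348531 0.01645046 0.02037534]
```

View pics/w3.png

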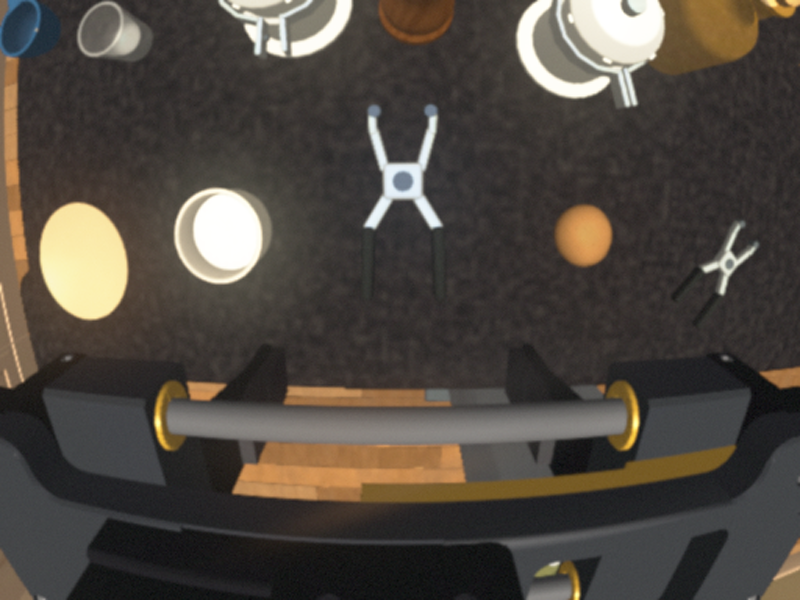

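The pliers lie flat on the free worktop: pivot (402,181), pads (374,111) and (431,111), handles (369,265) and (438,265). The bystanders stand untouched.

```bash
python3 - <<'E'
from h import *
k=lambda u:(u+.5)*.64-.5
d=np.load('w3.npz')
p=w_w(d,k(402),k(181),.021);a=w_w(d,k(374),k(111),.017);b=w_w(d,k(431),k(111),.017);h1=w_w(d,k(369),k(265),.018);h2=w_w(d,k(438),k(265),.018)
m=(a+b)/2; yaw=np.arctan2(*(m-p)[1::-1]); print(p,a,b,h1,h2,np.degrees(yaw),np.linalg.norm((m-p)[:2]),'depth pivot',w_w(d,k(402),k(181)))
print('handles',p[:2]-.065*np.array([np.cos(yaw),np.sin(yaw)]))
for n,D in (('w2',np.load('w2.npz')),('w3',d)):
    Q=w_cloud(D).reshape(-1,3)
    s=(Q[:,0]>.55)&(Q[:,0]<.585)&(Q[:,1]>.29)&(Q[:,1]<.375)&(Q[:,2]>.066)&(Q[:,2]<.09)
    q=Q[s]; print(n,len(q),q[:,0].min().round(4),'ymean',q[:,1].mean(),np.histogram(q[:,1],bins=np.arange(.31,.361,.004)),np.median(q[:,2]))
E
```

```text
[0.4800045  0.24926227 0.021     ] [0.53343139 0.27033412 0.017     ] [0.53361788 0.22772421 0.017     ] [0.41474629 0.27468639 0.018     ] [0.41501075 0.22092885 0.018     ] -0.2495501953563661 0.0535206415382519 depth pivot [0.47996331 0.24926    0.01992405]
handles [0.41500512 0.24954537]
w2 1434 0.5669 ymean 0.3309604618723213 (array([  0,   0, 200, 499,   4,   0, 111, 609,  11,   0,   0,   0]), array([0.31 , 0.314, 0.318, 0.322, 0.326, 0.33 , 0.334, 0.338, 0.342,
       0.346, 0.35 , 0.354, 0.358])) 0.0785640918442022
w3 267 0.5666 ymean 0.33202837129762885 (array([  0,   0,  17,  99,   8,   0,  15, 119,   9,   0,   0,   0]), array([0.31 , 0.314, 0.318, 0.322, 0.326, 0.33 , 0.334, 0.338, 0.342,
       0.346, 0.35 , 0.354, 0.358])) 0.08095359536305452
```

Emit:
carry_out:
  plan:
    - {"x":0,"y":0,"z":0.1,"wx":0,"wy":0,"wz":0,"claw":0}
    - {"x":0,"y":0,"z":0.2,"wx":0,"wy":0,"wz":0,"claw":0}
    - {"x":0,"y":0,"z":0.28,"wx":0,"wy":0,"wz":0,"claw":0}
    - {"x":0,"y":0,"z":0.34,"wx":0,"wy":0,"wz":0,"claw":0}
    - {"x":0,"y":0.001,"z":0.38,"wx":0,"wy":0,"wz":0,"claw":0}
    - {"x":0,"y":0.001,"z":0.4,"wx":0,"wy":0,"wz":0,"claw":0}
    - {"x":0,"y":0.001,"z":0.4,"wx":0,"wy":0,"wz":0,"claw":0.1}
    - {"x":0,"y":0.001,"z":0.4,"wx":0,"wy":0,"wz":0,"claw":0.2}
    - {"x":0,"y":0.001,"z":0.4,"wx":0,"wy":0,"wz":0,"claw":0.28}
    - {"x":0,"y":0.001,"z":0.4,"wx":0,"wy":0,"wz":0,"claw":0.28}

```text
time_s: 9.8
position: [0.4133, 0.2485, 0.0014]
eef_rot: [180.0, 0.0, 0.0]
contact_force: [-0.9, 0.3, -0.4]
opening: 0.0658
grip_force: 10.1
```

Emit:
carry_out:
  plan:
    - {"x":0,"y":0,"z":0,"wx":0,"wy":0,"wz":0,"claw":0.28}
    - {"x":0,"y":0,"z":0,"wx":0,"wy":0,"wz":0,"claw":0.28}
    - {"x":0,"y":0,"z":0,"wx":0,"wy":0,"wz":0,"claw":0.29}
    - {"x":0,"y":0,"z":0,"wx":0,"wy":0,"wz":0,"claw":0.3}

```text
time_s: 10.2
position: [0.4132, 0.2486, 0.0015]
eef_rot: [180.0, 0.0, 0.0]
contact_force: [-0.4, 0.8, -0.7]
opening: 0.0616
grip_force: 10.8
```

```bash
python3 - <<'E'
from h import *
s=readout.get_state();print(s['position'],s['opening'],s['grip_force'],s['contact_force'])
D=np.load('w2.npz');Q=w_cloud(D).reshape(-1,3)
for y0,y1 in((.314,.331),(.332,.350)):
    s=(Q[:,0]>.56)&(Q[:,0]<.588)&(Q[:,1]>y0)&(Q[:,1]<y1)&(Q[:,2]>.07)&(Q[:,2]<.084); q=Q[s]
    top=q[q[:,2]>.079]
    print(len(top),np.polyfit(top[:,0]-.575,top[:,1],1),top[:,1].min(),top[:,1].max(),top[:,2].max(),q[:,0].min())
d=np.load('w3.npz')
for n,d in(('w2',D),('w3',d)):
    Q=w_cloud(d).reshape(-1,3);s=(np.hypot(Q[:,0]-.626,Q[:,1]-.334)<.05)&(Q[:,2]>.05)&(Q[:,2]<.064);q=Q[s,:2]
    f=lambda c:np.hypot(*(q-c[:2]).T)-.034
    from scipy.optimize import least_squares
    if len(q)>20:print(n,len(q),least_squares(f,[.626,.334],loss='soft_l1',f_scale=.002).x)
E
```

```text
[0.41322307 0.24858758 0.00148277] 0.061605861537814055 10.834419429302216 [-0.41283691  0.76152329 -0.71397185]
411 [0.08809433 0.32309348] 0.320839556607843 0.3270767768155458 0.08399409718436121 0.5675058596466246
383 [-0.02474798  0.33960684] 0.3372760780029657 0.34287172752791173 0.08399578091746335 0.5668831575360388
w2 366 [0.62775626 0.33346008]
w3 78 [0.62778312 0.33349587]
```

```bash
python3 -c "
from h import *
go([.419,.327,.0685],2,[.415,.2495,.002],[180,0,0])"
```

```text
meas [0.4132 0.2486 0.0015] [1.7999e+02 1.0000e-02 2.0000e-02] op 0.0616 F [-0.4  0.8 -0.7]
go [ 0.008 -0.155 -0.133] [ 0.      0.     -0.0667]
```

Emit:
carry_out:
  plan:
    - {"x":0,"y":0,"z":-0.02,"wx":0,"wy":0,"wz":0,"claw":0.3}
    - {"x":0,"y":0,"z":-0.05,"wx":0,"wy":0,"wz":0,"claw":0.3}
    - {"x":0,"y":0,"z":-0.1,"wx":0,"wy":0,"wz":0,"claw":0.3}
    - {"x":0,"y":0,"z":-0.15,"wx":0,"wy":0,"wz":0,"claw":0.3}
    - {"x":0,"y":0,"z":-0.2,"wx":0,"wy":0,"wz":0,"claw":0.31}
    - {"x":0,"y":0,"z":-0.2,"wx":0,"wy":0,"wz":0,"claw":0.31}

```text
time_s: 10.8
position: [0.4159, 0.2502, 0.1055]
eef_rot: [-179.7, -0.3, 0.0]
contact_force: [0.3, -0.3, -1.7]
opening: 0.0606
grip_force: 11.5
```

Emit:
carry_out:
  plan:
    - {"x":0,"y":-0.04,"z":0,"wx":0,"wy":0,"wz":0,"claw":0.31}
    - {"x":0,"y":-0.1,"z":0,"wx":0,"wy":0,"wz":-0.067,"claw":0.31}
    - {"x":0.004,"y":-0.14,"z":0,"wx":0,"wy":0,"wz":-0.067,"claw":0.31}
    - {"x":0.008,"y":-0.155,"z":0.02,"wx":0,"wy":0,"wz":-0.067,"claw":0.31}
    - {"x":0.008,"y":-0.155,"z":0.05,"wx":0,"wy":0,"wz":-0.067,"claw":0.31}
    - {"x":0.008,"y":-0.155,"z":0.067,"wx":0,"wy":0,"wz":-0.067,"claw":0.31}
    - {"x":0.008,"y":-0.155,"z":0.067,"wx":0,"wy":0,"wz":-0.067,"claw":0.31}
    - {"x":0.008,"y":-0.155,"z":0.067,"wx":0,"wy":0,"wz":-0.067,"claw":0.31}

```text
time_s: 11.6
position: [0.4173, 0.3254, 0.0675]
eef_rot: [179.9, 0.0, 2.0]
contact_force: [1.7, -0.1, -1.2]
opening: 0.0605
grip_force: 11.6
```

```bash
python3 - <<'E'
from h import *
s=readout.get_state();print(s['position'],s['eef_rot'],s['opening'],s['grip_force'])
d=wgrab('w4'); Q=w_cloud(d); f=d['frame']
cv2.imwrite('pics/w4.png',cv2.resize(f[0:230,100:407,::-1],(800,600),interpolation=cv2.INTER_CUBIC))
np.set_printoptions(suppress=True,precision=4)
q=Q.reshape(-1,3)
for nm,x0,x1,y0,y1,z0,z1 in(('earR',.56,.588,.314,.331,.07,.086),('earL',.56,.588,.332,.350,.07,.086),('padR',.525,.546,.3,.328,.055,.1),('padL',.525,.546,.332,.36,.055,.1),('head',.47,.50,.31,.35,.06,.1)):
    s=(q[:,0]>x0)&(q[:,0]<x1)&(q[:,1]>y0)&(q[:,1]<y1)&(q[:,2]>z0)&(q[:,2]<z1);t=q[s]
    if len(t)>3: print(nm,len(t),t.mean(0),t.min(0),t.max(0))
E
```

```text
[0.4172677  0.32542403 0.06751613] [1.79940500e+02 4.01784132e-02 1.98131113e+00] 0.060466802581022217 11.567970514297485
padR 670 [0.5358 0.3113 0.0801] [0.525  0.306  0.0659] [0.5456 0.3168 0.084 ]
padL 612 [0.5349 0.3491 0.0803] [0.5251 0.344  0.0673] [0.5439 0.3541 0.0842]
head 3578 [0.4856 0.328  0.0835] [0.47   0.3101 0.0714] [0.5    0.3468 0.0885]
```

View pics/w4.png

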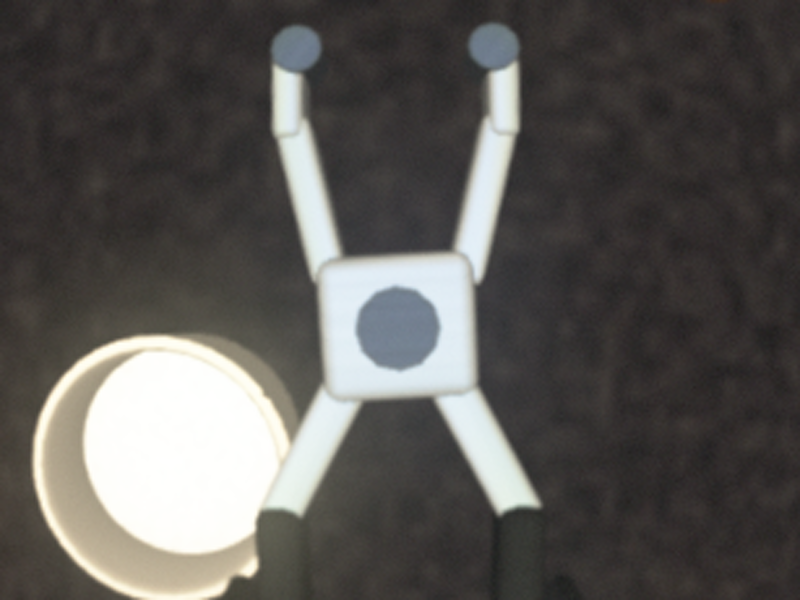

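The pads are at (297,48) and (494,46) in the crop, and the head is held square. The ears lie just above the picture edge, so I use the w2 and w3 ear measurements.

```bash
python3 - <<'E'
from h import *
d=np.load('w4.npz')
ku=lambda u:100+(u+.5)*307/800-.5
kv=lambda v:(v+.5)*230/600-.5
for z in(.083,.084):
    a=w_w(d,ku(297),kv(48),z);b=w_w(d,ku(494),kv(46),z);p=w_w(d,ku(398),kv(328),z+.004);m=(a+b)/2
    print(a,b,m,'piv',p,'gap',np.linalg.norm(a-b)-.01,np.degrees(np.arctan2(*(m-p)[1::-1])), 'from TCP',R.from_euler('xyz',d['rot'],degrees=True).inv().apply(m-d['pos']))
D=np.load('w2.npz');Q=w_cloud(D).reshape(-1,3)
for y0,y1 in((.314,.331),(.332,.350)):
    for x0 in(.568,.573,.578,.583):
        s=(abs(Q[:,0]-x0)<.0025)&(Q[:,1]>y0)&(Q[:,1]<y1)&(Q[:,2]>.0805)&(Q[:,2]<.086);q=Q[s]
        if len(q)>4: print(x0,len(q),q[:,1].mean(),q[:,1].min(),q[:,1].max())
E
```

```text
[0.53906053 0.34872123 0.083     ] [0.54064014 0.31189051 0.083     ] [0.53985034 0.33030587 0.083     ] piv [0.48553659 0.32795263 0.087     ] gap 0.026864576691230893 2.4808865210820934 from TCP [ 0.12266724 -0.00062463 -0.01557055]
[0.53877287 0.34857876 0.084     ] [0.54034169 0.31199955 0.084     ] [0.53955728 0.33028915 0.084     ] piv [0.48561661 0.32795197 0.088     ] gap 0.026612843544825987 2.481006057566911 from TCP [ 0.12237308 -0.00061703 -0.01657034]
0.568 52 0.3228194264960821 0.3208929343837248 0.3255687689184078
0.573 87 0.32309056725801855 0.32121155145517966 0.3258457584307052
0.578 87 0.3235011874144743 0.3213798664520717 0.3261288528115199
0.583 86 0.3239209008352698 0.32185335746684673 0.3266453025955922
0.568 55 0.3400332122523368 0.33770972411142136 0.34287172752791173
0.573 78 0.33975628045874284 0.3372760780029657 0.3422193162773828
0.578 77 0.33969584833203925 0.33760729022494795 0.34233829127344195
0.583 80 0.33964427151442095 0.3378111049439034 0.34219031681006135
```

Emit:
carry_out:
  plan:
    - {"x":0.012,"y":0,"z":0,"wx":0,"wy":0,"wz":0,"claw":0.31}
    - {"x":0.025,"y":0,"z":0,"wx":0,"wy":0,"wz":0,"claw":0.31}
    - {"x":0.038,"y":0,"z":0,"wx":0,"wy":0,"wz":0,"claw":0.31}
    - {"x":0.05,"y":0,"z":0,"wx":0,"wy":0,"wz":0,"claw":0.31}
    - {"x":0.062,"y":0,"z":0,"wx":0,"wy":0,"wz":0,"claw":0.31}
    - {"x":0.076,"y":0,"z":0,"wx":0,"wy":0,"wz":0,"claw":0.31}
    - {"x":0.076,"y":0,"z":0,"wx":0,"wy":0,"wz":0,"claw":0.31}
    - {"x":0.076,"y":0,"z":0,"wx":0,"wy":0,"wz":0,"claw":0.31}

```text
time_s: 12.45
position: [0.4554, 0.3274, 0.0679]
eef_rot: [180.0, 0.0, 2.0]
contact_force: [-0.7, -0.2, -2.6]
opening: 0.0604
grip_force: 11.6
```

```bash
python3 - <<'E'
from h import *
s=readout.get_state();print(s['position'],s['eef_rot'],s['opening'],s['grip_force'],s['contact_force'])
d=wgrab('w5'); f=d['frame']
cv2.imwrite('pics/w5.png',cv2.resize(f[0:120,160:320,::-1],(800,600),interpolation=cv2.INTER_CUBIC))
E
```

```text
[0.45538375 0.32738391 0.06792481] [1.79983228e+02 1.62499923e-02 2.01273294e+00] 0.060426547119314326 11.570520848035812 [-0.73987684 -0.1613757  -2.62970396]
```

View pics/w5.png

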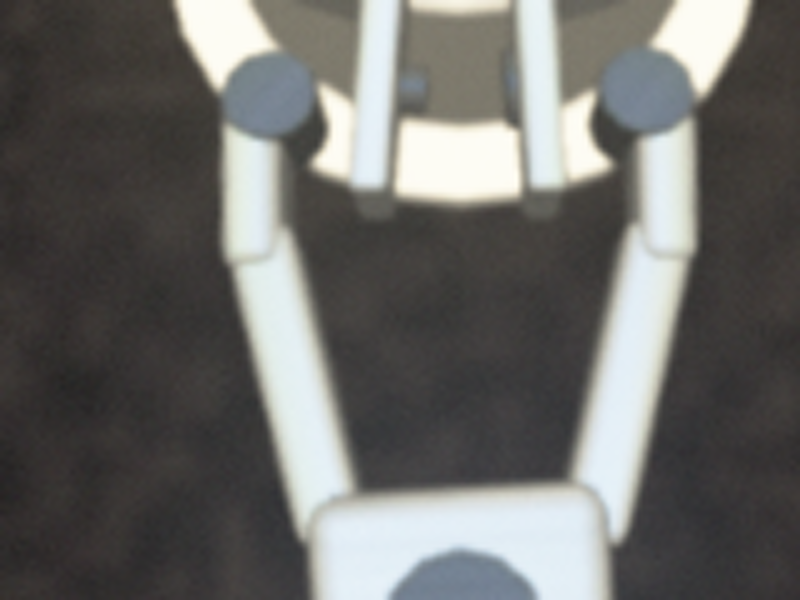

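The open ears at (375,90) and (537,90) sit centred between the pads at (270,93) and (646,90), with a gap on both sides. Now I squeeze.

Emit:
carry_out:
  plan:
    - {"x":0,"y":0,"z":0,"wx":0,"wy":0,"wz":0,"claw":0.34}
    - {"x":0,"y":0,"z":0,"wx":0,"wy":0,"wz":0,"claw":0.37}
    - {"x":0,"y":0,"z":0,"wx":0,"wy":0,"wz":0,"claw":0.4}
    - {"x":0,"y":0,"z":0,"wx":0,"wy":0,"wz":0,"claw":0.43}
    - {"x":0,"y":0,"z":0,"wx":0,"wy":0,"wz":0,"claw":0.46}
    - {"x":0,"y":0,"z":0,"wx":0,"wy":0,"wz":0,"claw":0.49}
    - {"x":0,"y":0,"z":0,"wx":0,"wy":0,"wz":0,"claw":0.52}
    - {"x":0,"y":0,"z":0,"wx":0,"wy":0,"wz":0,"claw":0.55}
    - {"x":0,"y":0,"z":0,"wx":0,"wy":0,"wz":0,"claw":0.58}
    - {"x":0,"y":0,"z":0,"wx":0,"wy":0,"wz":0,"claw":0.6}

```text
time_s: 13.5
position: [0.4558, 0.3273, 0.0682]
eef_rot: [180.0, -0.0, 2.0]
contact_force: [-0.1, -2.0, -1.2]
opening: 0.0372
grip_force: 29.5
```

Emit:
carry_out:
  plan:
    - {"x":0,"y":0,"z":0,"wx":0,"wy":0,"wz":0,"claw":0.6}
    - {"x":0,"y":0,"z":0,"wx":0,"wy":0,"wz":0,"claw":0.62}
    - {"x":0,"y":0,"z":0,"wx":0,"wy":0,"wz":0,"claw":0.62}
    - {"x":0,"y":0,"z":0,"wx":0,"wy":0,"wz":0,"claw":0.62}

```text
time_s: 13.9
position: [0.4558, 0.3274, 0.0682]
eef_rot: [-180.0, -0.0, 2.0]
contact_force: [0.7, -1.7, -1.9]
opening: 0.0372
grip_force: 29.4
```

```bash
cat > ears.py <<'E'
from h import *
import sys
s=readout.get_state();print(s['time_s'],s['position'],s['opening'],s['grip_force'],s['contact_force'])
d=wgrab(sys.argv[1]);Q=w_cloud(d).reshape(-1,3)
for z0 in (.0805,):
    s=(Q[:,0]>.565)&(Q[:,0]<.59)&(Q[:,1]>.30)&(Q[:,1]<.36)&(Q[:,2]>.072)&(Q[:,2]<.088);q=Q[s]
    print(len(q));print(*np.histogram(q[:,1]*1000,bins=np.arange(312,353,2)))
E
python3 ears.py w6
```

```text
13.9 [0.45579937 0.32735315 0.06820095] 0.03724997402742175 29.445587256923318 [ 0.72671833 -1.6918725  -1.92607739]
2170
[  0  10  84 160 182 141  75  73 176 171 137 176 110  77 141 184 173  99
   1   0] [312 314 316 318 320 322 324 326 328 330 332 334 336 338 340 342 344 346
 348 350 352]
```

Emit:
carry_out:
  plan:
    - {"x":0,"y":0,"z":0,"wx":0,"wy":0,"wz":0,"claw":0.55}
    - {"x":0,"y":0,"z":0,"wx":0,"wy":0,"wz":0,"claw":0.5}
    - {"x":0,"y":0,"z":0,"wx":0,"wy":0,"wz":0,"claw":0.45}
    - {"x":0,"y":0,"z":0,"wx":0,"wy":0,"wz":0,"claw":0.4}
    - {"x":0,"y":0,"z":0,"wx":0,"wy":0,"wz":0,"claw":0.35}
    - {"x":0,"y":0,"z":0,"wx":0,"wy":0,"wz":0,"claw":0.32}
    - {"x":0,"y":0,"z":0,"wx":0,"wy":0,"wz":0,"claw":0.31}
    - {"x":0,"y":0,"z":0,"wx":0,"wy":0,"wz":0,"claw":0.31}

```text
time_s: 14.75
position: [0.4553, 0.3276, 0.0681]
eef_rot: [-180.0, -0.0, 2.0]
contact_force: [-0.2, 0.3, -2.1]
opening: 0.0597
grip_force: 11.7
```

```bash
python3 ears.py w7
```

```text
14.75 [0.45533216 0.32758319 0.06810571] 0.05973448054267452 11.721456795930862 [-0.2445796   0.25368031 -2.12900057]
1888
[140 141  84  43   0   0   0  31 175 152 122 174  97   5   0   0   1  68
 113 143] [312 314 316 318 320 322 324 326 328 330 332 334 336 338 340 342 344 346
 348 350 352]
```

Emit:
carry_out:
  plan:
    - {"x":-0.02,"y":0,"z":0,"wx":0,"wy":0,"wz":0,"claw":0.31}
    - {"x":-0.05,"y":0,"z":0,"wx":0,"wy":0,"wz":0,"claw":0.31}
    - {"x":-0.09,"y":0,"z":0,"wx":0,"wy":0,"wz":0,"claw":0.31}
    - {"x":-0.09,"y":0.03,"z":0,"wx":0,"wy":0,"wz":0,"claw":0.31}
    - {"x":-0.09,"y":0.08,"z":0,"wx":0,"wy":0,"wz":0,"claw":0.31}
    - {"x":-0.09,"y":0.13,"z":0,"wx":0,"wy":0,"wz":0,"claw":0.31}
    - {"x":-0.09,"y":0.155,"z":0,"wx":0,"wy":0,"wz":0,"claw":0.31}
    - {"x":-0.09,"y":0.155,"z":0.04,"wx":0,"wy":0,"wz":0,"claw":0.31}
    - {"x":-0.09,"y":0.155,"z":0.08,"wx":0,"wy":0,"wz":0,"claw":0.31}
    - {"x":-0.09,"y":0.155,"z":0.1,"wx":0,"wy":0,"wz":0,"claw":0.31}

```text
time_s: 15.8
position: [0.4119, 0.2481, 0.0168]
eef_rot: [180.0, 0.1, 2.0]
contact_force: [-0.8, -0.2, -2.0]
opening: 0.0603
grip_force: 11.6
```

Emit:
carry_out:
  plan:
    - {"x":0,"y":0,"z":0.015,"wx":0,"wy":0,"wz":0,"claw":0.31}
    - {"x":0,"y":0,"z":0.025,"wx":0,"wy":0,"wz":0,"claw":0.31}
    - {"x":0,"y":0,"z":0.03,"wx":0,"wy":0,"wz":0,"claw":0.31}
    - {"x":0,"y":0,"z":0.032,"wx":0,"wy":0,"wz":0,"claw":0.31}
    - {"x":0,"y":0,"z":0.032,"wx":0,"wy":0,"wz":0,"claw":0.31}

```text
time_s: 16.3
position: [0.4134, 0.2487, 0.0024]
eef_rot: [-180.0, -0.0, 2.0]
contact_force: [-0.7, 0.8, -1.9]
opening: 0.06
grip_force: 11.6
```

Lower about 1 mm more, then open slowly and rise.

Emit:
carry_out:
  plan:
    - {"x":0,"y":0,"z":0.0015,"wx":0,"wy":0,"wz":0,"claw":0.31}
    - {"x":0,"y":0,"z":0.0015,"wx":0,"wy":0,"wz":0,"claw":0.28}
    - {"x":0,"y":0,"z":0.0015,"wx":0,"wy":0,"wz":0,"claw":0.25}
    - {"x":0,"y":0,"z":0.0015,"wx":0,"wy":0,"wz":0,"claw":0.2}
    - {"x":0,"y":0,"z":0.0015,"wx":0,"wy":0,"wz":0,"claw":0.1}
    - {"x":0,"y":0,"z":0.0015,"wx":0,"wy":0,"wz":0,"claw":0}
    - {"x":0,"y":0,"z":0.0015,"wx":0,"wy":0,"wz":0,"claw":0}
    - {"x":0,"y":0,"z":0.0015,"wx":0,"wy":0,"wz":0,"claw":0}
    - {"x":0,"y":0,"z":0.0015,"wx":0,"wy":0,"wz":0,"claw":0}

```text
time_s: 17.2
position: [0.4132, 0.2485, 0.0014]
eef_rot: [-180.0, -0.0, 2.0]
contact_force: [-1.0, -0.2, 0.3]
opening: 0.0867
grip_force: 0.0
```

Emit:
carry_out:
  plan:
    - {"x":0,"y":0,"z":0,"wx":0,"wy":0,"wz":0,"claw":0}
    - {"x":0,"y":0,"z":-0.04,"wx":0,"wy":0,"wz":0,"claw":0}
    - {"x":0,"y":0,"z":-0.1,"wx":0,"wy":0,"wz":0,"claw":0}
    - {"x":0,"y":0,"z":-0.2,"wx":0,"wy":0,"wz":0,"claw":0}
    - {"x":0,"y":0,"z":-0.3,"wx":0,"wy":0,"wz":0,"claw":0}
    - {"x":0,"y":0,"z":-0.4,"wx":0,"wy":0,"wz":0,"claw":0}
    - {"x":0,"y":0,"z":-0.4,"wx":0,"wy":0,"wz":0,"claw":0}
    - {"x":0,"y":0,"z":-0.4,"wx":0,"wy":0,"wz":0,"claw":0}

```text
time_s: 18.0
position: [0.4137, 0.249, 0.2026]
eef_rot: [-179.9, -0.1, 2.0]
contact_force: [-0.8, 0.2, 0.2]
opening: 0.0873
grip_force: 0.0
```

```bash
python3 ears.py w8; python3 - <<'E'
from h import *
d=np.load('w8.npz'); cv2.imwrite('pics/w8.png',cv2.resize(d['frame'][:,:,::-1],(800,600),interpolation=cv2.INTER_CUBIC))
Q=w_cloud(d).reshape(-1,3)
s=(np.abs(Q[:,0]-.48)<.08)&(np.abs(Q[:,1]-.25)<.06)&(Q[:,2]>.007)&(Q[:,2]<.04); print(np.percentile(Q[s,2],[10,50,90]))
E
```

```text
18.0 [0.41373964 0.24895611 0.20257792] 0.08732816938024432 0.0 [-0.76074429  0.18602816  0.22911448]
273
[ 0  0  0  0  0  0  0 48 61 35 57 49 21  2  0  0  0  0  0  0] [312 314 316 318 320 322 324 326 328 330 332 334 336 338 340 342 344 346
 348 350 352]
[0.01386744 0.01656974 0.0188223 ]
```

View pics/w8.png

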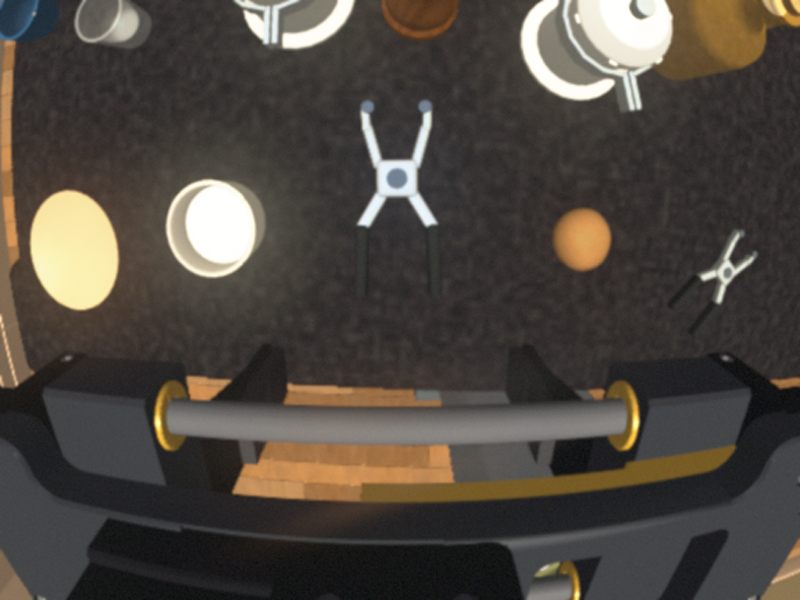

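The pliers lie flat at (397,178), sprung open. The clip's ears are shut together at (273,25), and everything else stands in place.

```bash
python3 -c "
from cell import order
print(order.finish_job())"
```

```text
the job is handed in; nothing more can be done
None
```

I handed the job in at about 18 s: the open clip is snapped shut and stayed shut after release, and the pliers lie flat on the free worktop, clear of the cradle and both filters. At the first laying-down they dropped about 10 mm, because the fingertips hung below them.

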